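# Slide the sample stage to the marked stop

### The arm

A 6-joint arm with a two-finger parallel gripper is mounted at the origin on the work surface. World frame = base frame: x ahead of the robot, y to its left, z up, the work surface at z = 0. Lengths are in m, angles in rad, forces in N, time in s.
With the tool pointing down it reaches from about 0.425 to 0.95 m from the base axis. Payload 14.7 kg.
Tool frame: the origin (TCP) lies at the very end of the fingers, on their centre line; the grasp point (between the pads) lies 19 mm behind it; z points along the fingers, y is the line along which they close (so a half turn about z gives the same grasp; the last joint's range is limited). The gripper opens to 85 mm and grips with 20 to 120 N. Pads are 22 mm wide; open, the fingers measure 114 mm over their backs; the gripper's body (76 mm by 85 mm) begins 54 mm behind the grasp point. The pads swing forward as they close: fully open they stand 13 mm farther back than shut.
Start: joints at [-1.333, 0.48, 1.596, -0, 1.065, -0.047], TCP at [0.183, -0.624, 0.231] pointing down, gripper open.
Joint ranges: [-2.75, 2.75], [-0.82, 2.05], [0.23, 2.67], [-1.56, 4.7], [0.09, 2.69], [-2.92, 2.92]. Speed limits (rad/s): [1.89, 1.89, 2.39, 3.01, 3.01, 3.01].

### API

Orientations are given as a rotation vector (axis times angle).
In Python, from rig import ctrl, planner, get_image, job, telemetry gives the robot as it stands. Calls block until the motion is done:
- ctrl.reach(position, orientation): joint-space move of the TCP to a pose.
- ctrl.servo_line(position, frame=None, vel=0.15, guard=None): straight line of the TCP; frame=None keeps the orientation; vel is the mean speed in m/s. With guard (N) it stops when the force on the tool has changed by that much, and returns True; else False.
- ctrl.set_joints(angles): joint-space move.
- ctrl.command_gripper(opening): finger opening in m; the grip force is fixed at half the most; returns when the fingers have stopped.
- ctrl.wait(seconds).
- planner.inverse_kinematics(position, orientation): joint angles nearest the present ones, or None.
- get_image(name): name is "side" or "top"; returns a dict with "color" (384x512x3 uint8, blue, green, red), "range_z" (384x512 float32, m along the optical axis (not along the pixel's ray), 0 where there is no reading), "intrinsics" (3x3 intrinsics, pixels), "R" (3x3) and "t" (3): a world point X has camera coordinates R X + t. Camera axes: x right, y down, z forward; pixel columns grow to the right and rows downward; lengths in m; the calibration is good to about 2 mm. A picture is of the moment at which its call begins.
A pose or a line that the arm cannot do raises ctrl.IKError and nothing moves.
- job.job_done(): hands the job in; it is judged then, once.
Readings, each from a call of its own:
- telemetry.current_clock(): time.
- telemetry.current_joint_positions(): joint angles.
- telemetry.current_dq(): joint speeds.
- telemetry.current_joint_efforts(): joint torques, N m.
- telemetry.current_tcp_pos(): TCP position.
- telemetry.current_orientation(): TCP orientation.
- telemetry.current_ft_force(): force on the tool from outside, world axes, zero at the start.
- telemetry.current_moment(): the same for the moment, N m.
- telemetry.current_finger_gap(): finger opening in m.
- telemetry.current_finger_force(): force on a finger pad.
Only numpy, scipy, OpenCV 4.12 (cv2) and the standard library are available. Lean on these libraries where they do the work, as an engineer would, in place of code of your own. Each camera call takes 0.05 s, during which the arm holds its last target. There are 200 camera calls.

### The job

Move the glass sample on the bench rail to its reading position: with a fingertip press down the square pad in the middle of the sliding stage to free its friction brake, and keeping the pad pressed push the stage along the rail until it rests against the marked stop, the one with the diamond-shaped plate on top. Then let the pad come up again so that the brake holds. Do not force the stage along with the brake on, keep off the glass cell and its holder, and leave everything else standing where it is.

Things in the scene. Friction and masses are not known exactly. Their poses are not given: they have to be found in the camera images.
- rail: Fixed flat aluminium bench rail, 90 mm wide, 460 mm long, top 20 mm above the bench. Origin: centre of its underside on the bench. The rail runs along its own y axis; z is up; its own -x side (with scale ticks) faces the robot, its yaw varies.
- stage_pad (a point): Centre of the pad's top face when up, 40 mm above the bench; moves with the stage, not down with the pad. The stage is a grey block 100 x 100 mm, rim 48 mm above the bench, rim bars 20 mm wide round a 60 x 60 mm window; the black ribbed pad (57 x 57 mm) lies in the window 8 mm below the rim, so a fingertip on it can also push on the window's walls. Axes as the rail's.
- pad (a joint): Press travel of the pad (m): 0 up, 0.004 fully down (top 36 mm above the bench). Sprung: starts down at about 9 N, fully down at about 11.5 N. Up, it clamps a friction brake that resists about 14 N along the rail; pressed 1 mm or more the brake is off and the stage slides with about 1 N. Let go, it springs up and brakes again.
- stage (a joint): Position of the stage along the rail (m), positive towards the rail's +y, 0 at mid-rail.
- stop_marked_mid (a point): Point in the marked stop on the rail's centre line, 40 mm above the bench. A fixed aluminium bar across the rail, 24 mm along it, 108 mm across, top 44 mm above the bench, with a dark steel diamond plate on top (45 mm corner to corner, its screw's top 55 mm above the bench). At either end. The stage rests against it when this point and stage_pad are 62 mm apart.
- stop_plain_mid (a point): The same point in the other stop: an equal bar with two small screw heads and no diamond plate, at the other end.
- cell: Glass sample cell (12.5 mm square) in a black holder 26 x 34 mm, fixed to an outrigger on the stage's far side, its centre 78 mm from the pad's centre along the rail's +x, top 84 mm above the bench. Its frame coincides with the stage's: origin at bench height under the pad's centre.
- stopper: Small glass stopper, 28 mm wide, 38 mm tall, standing on the bench near the rail; loose, a bystander. Origin: centre of its underside.
- bung: Black rubber bung, 32 mm wide, 28 mm tall, beside the rail; loose, a bystander. Origin: centre of its underside.
- beaker: Small glass beaker, 52 mm wide, 60 mm tall, beyond the rail; loose, a bystander. Origin: centre of its underside.
- vial: Small amber jar with white cap, 32 mm wide, 60 mm tall, beyond the rail; loose, a bystander. Origin: centre of its underside.
- spatula: Steel-bladed spatula, 170 mm long, lying to the right; loose, a bystander. Origin: under the middle of its length.
- flask: Conical flask, 80 mm wide, 108 mm tall, to the left; loose, a bystander. Origin: centre of its underside.
- reagent: Amber reagent bottle, 68 mm wide, 140 mm tall, far right; loose, a bystander. Origin: centre of its underside.

How it is judged:
By the outcome, as a careful person would: the job done as asked, in the order asked, and still so for the second after the job is handed in, with the robot touching nothing.
It also fails if it takes over 32 s, if anything falls off the work surface, if the arm or the gripper's body presses on something with over 40 N, if the wrist force passes 120 N, or if a joint passes its speed limit or range.

## Working session

There is one attempt and no reset: what is moved stays moved. The work goes in short steps, each a Python script; the robot and the scene stay as the last script left them, time stands still between calls to the robot, and variables do not carry over. Pictures are saved under pics/ and viewed, at most 10 in all, crops included, and the job is handed in when it is done.

```bash
mkdir -p pics; ls; python3 - <<'E'
from rig import *
import cv2,numpy as np
for n in("top","side"):
    d=get_image(n); cv2.imwrite(f"pics/{n}0.png",d["color"]); np.savez(f"{n}0.npz",**d)
    print(n,d["intrinsics"].tolist(),(-d["R"].T@d["t"]).round(3),d["R"].round(2).tolist())
print(telemetry.current_clock(),telemetry.current_orientation())
E
```

```text
pics
top [[471.10061782345383, 0.0, 257.68225739499303], [0.0, 471.10061782345383, 190.16370035620702], [0.0, 0.0, 1.0]] [ 0.471 -0.018  1.598] [[0.0, -1.0, -0.0], [-1.0, -0.0, -0.08], [0.08, 0.0, -1.0]]
side [[382.0165115916074, 0.0, 256.33819056602215], [0.0, 382.0165115916074, 193.94574171229638], [0.0, 0.0, 1.0]] [0.377 0.763 0.791] [[-0.96, -0.29, -0.02], [-0.19, 0.66, -0.73], [0.22, -0.69, -0.69]]
0.1 [-3.10863815e+00 -4.45771168e-01  1.77913894e-04]
```

View pics/top0.png

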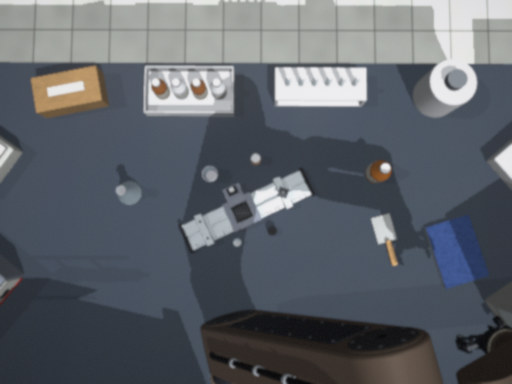

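View pics/side0.png

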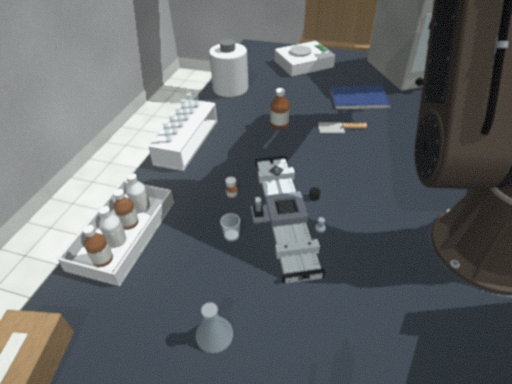

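The top view shows the rail from about (187,235) to (306,186). The pad is at about (241,211) and the cell at (232,189). There is a dark mark, likely the diamond, near (284,191) at the right end. I'll zoom in to confirm.

```bash
python3 - <<'E'
import cv2,numpy as np
a=cv2.imread("pics/top0.png")[160:260,170:320]
b=cv2.imread("pics/side0.png")[150:285,220:340]
cv2.imwrite("pics/z.png",np.hstack([cv2.resize(a,(480,320),interpolation=2),cv2.resize(b,(284,320),interpolation=2)]))
d=np.load("top0.npz")
def w(u,v,z):
    K,R,t=d["intrinsics"],d["R"],d["t"]
    r=R.T@np.linalg.solve(K,[u,v,1]);c=-R.T@t
    return c+r*(z-c[2])/r[2]
for n,u,v,z in[("pad",241,211,.04),("dia",284,191,.05),("end1",187,235,.02),("end2",306,186,.02),("cell",232,189,.084)]:
    p=w(u,v,z);k=(d["R"]@p+d["t"])[2]
    print(n,p.round(4),"depth-pred",k.round(4),d["range_z"][v-1:v+2,u-1:u+2].round(4).tolist())
E
```

```text
pad [0.5299 0.0397 0.04  ] depth-pred 1.5577 [[1.5546000003814697, 1.5657000541687012, 1.5595999956130981], [1.5555000305175781, 0.0, 1.5549999475479126], [1.5585999488830566, 1.5591000318527222, 1.555899977684021]]
dia [ 0.5959 -0.102   0.05  ] depth-pred 1.5529 [[1.5520999431610107, 1.5504000186920166, 1.5578999519348145], [1.548200011253357, 1.5489000082015991, 1.5511000156402588], [1.5429999828338623, 1.5521999597549438, 1.549399971961975]]
end1 [0.45 0.22 0.02] depth-pred 1.5714 [[1.5769000053405762, 1.5769000053405762, 1.569100022315979], [1.572100043296814, 1.573199987411499, 1.5723999738693237], [1.5666999816894531, 1.5859999656677246, 1.5777000188827515]]
end2 [ 0.6154 -0.1776  0.02  ] depth-pred 1.5842 [[1.5810999870300293, 1.5799000263214111, 1.579200029373169], [1.5915000438690186, 1.5894999504089355, 1.587499976158142], [1.5870000123977661, 1.5841000080108643, 1.5865999460220337]]
cell [0.599  0.0675 0.084 ] depth-pred 1.5196 [[1.5242999792099, 1.520799994468689, 1.5622999668121338], [1.5111000537872314, 1.523800015449524, 1.559499979019165], [1.517300009727478, 1.5204999446868896, 1.5188000202178955]]
```

View pics/z.png

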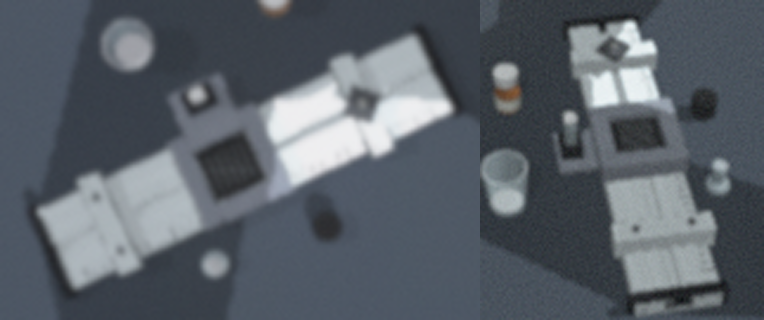

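The right-hand stop (world -y side) carries the diamond at zoom (363,103), i.e. px (283.4,192.2). The pad centre is at px (241.9,211.9), and the left stop has two screws. The pad and diamond depths agree with their given heights.

```bash
cat > h.py <<'E'
import numpy as np
from scipy.spatial.transform import Rotation as Ro
def w(d,u,v,z):
    r=d["R"].T@np.linalg.solve(d["intrinsics"],[u,v,1]);c=-d["R"].T@d["t"]
    return c+r*(z-c[2])/r[2]
d=np.load("top0.npz")
pad=w(d,241.9,211.9,.04);dia=w(d,283.4,192.2,.05)
e1=w(d,186.9,237.2,.02);e2=w(d,306.6,181.9,.02)
sc=[w(d,170+u/3.2,160+v/3.2,.046) for u,v in((97,197),(122,251))]; pl=np.mean(sc,0)
dr=(dia-pl)[:2];dr/=np.linalg.norm(dr)   # towards marked stop
x=np.r_[dr,0]
def ori(x): 
    z=np.r_[0,0,-1.];return Ro.from_matrix(np.c_[x,np.cross(z,x),z]).as_rotvec()
E
python3 - <<'E'
from h import *
from rig import *
print(pad,dia,pl,e1,e2); print("rail len",np.linalg.norm(e1-e2))
for a,b in((e1,e2),(pad,dia),(pl,dia)): print(np.degrees(np.arctan2(*(b-a)[[1,0]])),np.linalg.norm((b-a)[:2]))
for s in([x,-x,np.r_[-x[1],x[0],0],np.r_[x[1],-x[0],0]]): print(planner.inverse_kinematics([*pad[:2],.2],ori(s)))
E
```

```text
[0.52690198 0.03667584 0.04      ] [ 0.59192009 -0.10003749  0.05      ] [0.46688544 0.15982986 0.046     ] [0.4426535 0.2202414 0.02     ] [ 0.62931098 -0.17971796  0.02      ]
rail len 0.44137116169487517
-64.98195647526794 0.44137116169487517
-64.56517848247259 0.15138655806712137
-64.30556079846318 0.288382912645907
[ 1.20958160e-02  3.48230455e-01  1.90858857e+00 -4.44089210e-16
  8.84773626e-01  2.70523591e+00]
[ 1.20958160e-02  3.48230455e-01  1.90858857e+00 -4.44089210e-16
  8.84773626e-01 -4.36356748e-01]
[ 1.20958160e-02  3.48230455e-01  1.90858857e+00 -8.88178420e-16
  8.84773626e-01  1.13443958e+00]
[ 1.20958160e-02  3.48230455e-01  1.90858857e+00 -4.44089210e-16
  8.84773626e-01 -2.00715307e+00]
```

Angles agree at about -64.6°, so travel to the stop is about 89 mm. Now I'll approach and press.

```bash
python3 - <<'E'
from h import *
from rig import *
T=telemetry
ctrl.command_gripper(0.0)
ctrl.reach([*pad[:2],.2],ori(-x))
ctrl.servo_line([*pad[:2],.055],vel=.12)
print(T.current_clock(),T.current_tcp_pos(),T.current_ft_force())
for z in(.040,.038,.036):
    ctrl.servo_line([*pad[:2],z],vel=.03); print(T.current_clock(),T.current_tcp_pos(),T.current_ft_force())
import cv2
i=get_image("side");cv2.imwrite("pics/s1.png",cv2.resize(i["color"][150:285,220:340],None,fx=4,fy=4,interpolation=2))
E
```

```text
4.8583 [0.52731086 0.03667034 0.05555222] [0.14983174 0.38396353 0.0680769 ]
5.5083 [0.52679876 0.03666981 0.03993346] [-1.56040788  0.69692166  8.68096774]
5.7583 [0.52684114 0.03662486 0.03806203] [-2.29539052 -0.44569536  9.47886896]
6.0083 [0.52684854 0.03663637 0.03610771] [-1.83597545 -0.49930268 11.30748331]
```

View pics/s1.png

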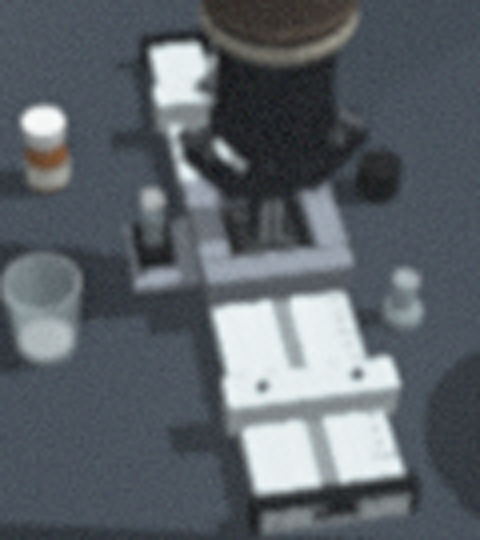

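The closed fingertip stands on the pad inside the window, clear of the walls and the cell, and the pad is pressed about 4 mm. Next I'll push the stage.

```bash
python3 - <<'E'
from h import *
from rig import *
T=telemetry
def show(s):
    f=T.current_ft_force();p=T.current_tcp_pos()
    print(s,round(T.current_clock(),2),"trav",((p-pad)[:2]@dr).round(4),"z",p[2].round(4),"F along",(f[:2]@dr).round(2),f.round(2))
for k in(.02,.05,.078):
    print(ctrl.servo_line([*(pad[:2]+dr*k),.0358],vel=.04,guard=8));show(k)
for k in np.arange(.081,.1,.003):
    g=ctrl.servo_line([*(pad[:2]+dr*k),.0358],vel=.03,guard=5);show(k)
    f=T.current_ft_force()
    if g or f[:2]@dr<-4.5: break
E
```

```text
False
0.02 6.71 trav 0.0202 z 0.0359 F along 0.17 [-2.86 -1.56 12.25]
False
0.05 7.61 trav 0.0502 z 0.036 F along 0.48 [-3.97 -2.44 11.77]
False
0.078 8.46 trav 0.0781 z 0.036 F along 0.91 [-4.17 -3.02 12.75]
0.081 8.71 trav 0.0812 z 0.036 F along 1.18 [-3.6  -3.04 11.71]
0.084 8.96 trav 0.0842 z 0.036 F along 0.92 [-4.54 -3.2  12.22]
0.08700000000000001 9.21 trav 0.0871 z 0.036 F along 0.3 [-4.35 -2.42 12.05]
0.09000000000000001 9.46 trav 0.0896 z 0.036 F along -4.22 [-5.12  2.22 13.58]
0.09300000000000001 9.71 trav 0.0924 z 0.0359 F along -6.57 [-4.04  5.35 14.04]
```

```bash
python3 - <<'E'
from rig import *
import cv2
i=get_image("side");cv2.imwrite("pics/s2.png",cv2.resize(i["color"][130:265,220:340],None,fx=4,fy=4,interpolation=2))
E
```

```text
(no output)
```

View pics/s2.png

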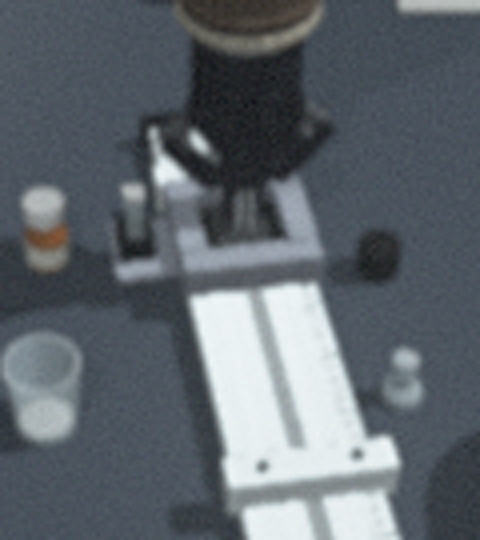

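The stage has moved with the finger to the diamond end, with the finger still central in the window and bystanders untouched. I'll lift straight up, retreat and check.

```bash
python3 - <<'E'
from h import *
from rig import *
import cv2
p=telemetry.current_tcp_pos()
ctrl.servo_line([p[0],p[1],.06],vel=.04)
ctrl.servo_line([p[0],p[1],.2],vel=.15)
ctrl.set_joints([-1.333,.48,1.596,0,1.065,-.047])
a=get_image("top");b=get_image("side");np.savez("top1.npz",**a)
cv2.imwrite("pics/f.png",np.hstack([cv2.resize(a["color"][160:260,170:320],(480,320),interpolation=2),cv2.resize(b["color"][150:285,220:340],(284,320),interpolation=2)]))
print(telemetry.current_clock(),telemetry.current_ft_force())
E
```

```text
14.1667 [-0.75639077 -0.50711823  0.71221871]
```

View pics/f.png

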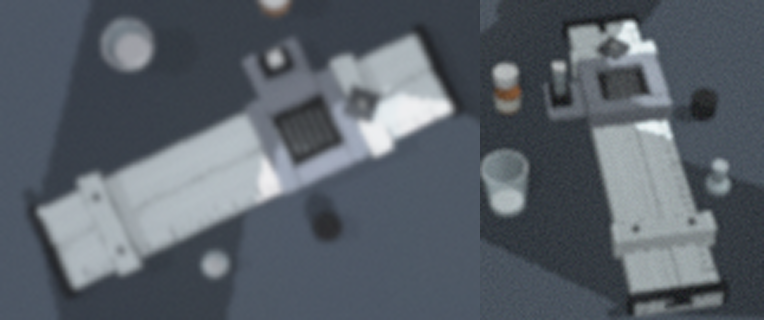

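The stage at zoom (308,130) rests flush against the diamond stop, about 62–63 mm from it. The pad is up, and everything else is where it was.

```bash
python3 -c "
from rig import job;print(job.job_done())"
```

```text
the job is handed in; nothing more can be done
None
```

The stage rests against the diamond-marked stop with the pad up and the brake on; the arm is clear, nothing else moved, and I handed the job in at about 14 s.

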